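Wedge the gas hob tight with the kitchen mallet

TASK

The portable gas hob slides about when the couscous is stirred: take the wooden mallet by its handle and tap the loose wooden wedge into the gap between the hob's side and the stop block with a few slow, light taps, drawing the mallet clear of the wedge between taps, until the wedge no longer advances and sits tight. Strike the wedge only with the mallet, gently enough not to bruise the hob, then lay the mallet flat on the counter away from the wedge and leave everything else where it is.

Things in the scene. Friction and masses are not known exactly. Their poses are not given: they have to be found in the camera images.
- mallet_grip (a point): Wooden kitchen mallet lying flat on the counter. Point on the handle's centre line, 22 mm above the underside, 55 mm from the head's middle. x runs along the handle towards the head, z up, y along the striking direction. The handle is flat-sided, 22 x 22 mm in section, from 33 mm ahead of this point to 115 mm behind it, then a knob 30 mm long, 36 wide, 44 high.
- wedge_butt (a point): Centre of the flat thick end (28 mm wide, 30 mm high) of the loose wooden wedge, 15 mm above the counter: the face to strike. x runs along the wedge towards the thin end, which is the way to drive it, z up, y towards the straight face that lies along the hob's side.
- wedge: The wedge: 130 mm long, 30 high, 28 wide tapering to 12, 0.07 kg, thin end already in the gap; origin at the underside, half-way along, 10 mm from the straight face, axes as wedge_butt. It slides freely at first, then touches both sides and jams within a few mm; friction holds it. Tight: a push of 8 to 15 N on the thick end no longer moves it. Over 25 N, as a stiff hit at some 50 mm/s gives, bruises the hob.
- hob: Portable gas hob, unmoving: steel box 250 (x) by 340 (y) by 85 mm, origin under its centre. The wedge goes along its side wall at y = -170 mm, driven to the hob's +x, between it and a bolted wooden stop block 70 x 30 x 30 mm. The gap's mouth is at x = -120 mm. Its width differs by some millimetres from one time to the next, so how far the wedge goes in before it jams differs by several centimetres and has to be felt.
- mallet: The same mallet, 0.18 to 0.28 kg, origin on the underside below mallet_grip, same axes. Its head is a block 44 mm along the handle, 80 mm along y (flat striking faces at y = +40 and -40 mm), 44 mm high, so head and knob both rest on the counter.
- pot: Bystander: steel couscous steamer pot with clip-on lid standing on the hob, 230 mm across, 237 mm high; origin under its centre.
- stick: Bystander: flat wooden stirring stick, 260 x 22 x 9 mm; origin under its centre.
- egg_cup: Bystander: ceramic egg cup, 50 mm across, 55 mm high; origin under its centre.
- sieve: Bystander: aluminium sieve bowl 160 mm across, 50 mm high, with a flat handle; origin under the bowl's centre.
- scoop: Bystander: small plastic scoop lying flat, 158 mm long, 22 mm high; origin near its middle.
- salt_jar: Bystander: closed glass jar, 70 mm across, 100 mm high; origin under its centre.
- bowl: Bystander: white bowl, 140 mm across, 60 mm high; origin under its centre.
There are look-alikes about, which are no part of the job. Of the things that look like the wedge, take the one that is farthest from the robot's base at the start. What is shaped like the mallet but orange is not meant.

How it is judged:
On the way, in this order (a step that is already met when the one before it is completed fails the run):
1. the wedge is struck with the mallet (contact force between mallet and wedge above 0.15 N).
2. the mallet is drawn clear of the wedge again (contact force between mallet and wedge below 0.05 N), for 0.1 s.
3. the wedge is struck again (contact force between mallet and wedge above 0.15 N).
4. the wedge sits tight by itself (over 3.5 N on the hob), the mallet off it (contact force between wedge and hob above 3.5 N and contact force between mallet and wedge below 0.05 N), for 0.3 s.
At the end, for the whole second after the job is handed in: The wedge is jammed flat on the counter between hob and stop block, along the hob (0.05 rad), pressing on the hob with over 3.5 N by itself; the mallet lies level and at rest on the counter (0.17 rad), grip point over 90 mm from the wedge's thick end, not touching the wedge (all of step 4 and x of wedge_butt in the frame of hob above -0.188 m and angle between the x axis of wedge and the x axis of hob, either way round below 0.05 rad and height (world z) of wedge below 0.006 m and height (world z) of mallet_grip below 0.03 m and horizontal distance between mallet_grip and wedge_butt above 0.09 m and angle between mallet's own x axis and vertical between 1.4 and 1.74 rad and linear speed of mallet below 0.02 m/s and linear speed of wedge below 0.005 m/s).
It fails at once if the mallet hits or pushes the wedge with over 25 N (contact force between mallet and wedge above 25 N).
It fails at once if the wedge is squeezed against the hob with over 25 N (contact force between wedge and hob above 25 N).
It fails at once if the hand, fingers or arm touch the wedge (contact force between any of the arm, the fingers and wedge above 0.5 N).
It fails at once if the mallet hits the hob with over 20 N (contact force between mallet and hob above 20 N).
It fails at once if a bystander is shifted by over 25 mm (distance of any of pot, stick, egg_cup, sieve, scoop, salt_jar, bowl from where it was at the start of the episode above 0.025 m).
It also fails if it takes over 64 s, if anything falls off the work surface, if the arm or the gripper's body presses on something with over 40 N, if the wrist force passes 120 N, or if a joint passes its speed limit or range.

ROBOT

A 6-joint arm with a two-finger parallel gripper is mounted at the origin on the work surface. World frame = base frame: x ahead of the robot, y to its left, z up, the work surface at z = 0. Lengths are in m, angles in rad, forces in N, time in s.
With the tool pointing down it reaches from about 0.375 to 0.975 m from the base axis. Payload 3.8 kg.
Tool frame: the origin (TCP) lies at the very end of the fingers, on their centre line; the grasp point (between the pads) lies 19 mm behind it; z points along the fingers, y is the line along which they close (so a half turn about z gives the same grasp; the last joint's range is limited). The gripper opens to 88 mm and grips with 3 to 60 N. Pads are 18 mm wide; open, the fingers measure 123 mm over their backs; the gripper's body (75 mm by 187 mm) begins 45 mm behind the grasp point.
Start: joints at [1.141, 0.264, 1.604, -0, 1.274, -0.037], TCP at [0.258, 0.624, 0.203] pointing down, gripper open.
Joint ranges: [-2.63, 2.63], [-0.94, 2.18], [0.31, 2.57], [-1.31, 4.45], [0, 2.66], [-2.55, 2.55]. Speed limits (rad/s): [2.57, 2.57, 3.14, 3.14, 3.14, 3.14].

INTERFACE

Orientations are given as a unit quaternion [w, x, y, z].
In Python, from station import get_state, camera, sign_off, trace gives the robot as it stands.
- The arm moves only by the shell command python3 -m pendant 'ROWS' [OPENING]. ROWS is a JSON object of lists of equal length, an entry for each row: "delta_pos": the shift along the tool's x, y, z in m, a list of three; "roll": the turn about the tool's z in rad. A call has 1 to 8 rows; each row shifts and turns the commanded pose from where the row before left it, along the tool's axes as they then stand; what a row does not reach is not made up. A row lasts 1/12 s, in which the tool goes at most 41.7 mm and 7.16 degrees, less where a joint would pass 70% of its speed; a pose out of reach is approached as far as the arm can. A call with a gripper value outside its range is refused whole. OPENING is the opening, from 0 (shut) to 1 (fully open), set as the call begins (- or left out, the last holds). The fingers move at their own pace and stop on an object; the grip force is fixed at half the most. Time passes only in rows, so rows that do not move let the fingers close. It gives the time, the measured TCP pose, the force, the opening and the grip force at its end, in the units of the state.
- get_state(): the state, without advancing time (a new reading comes with each control period).
- camera(name): name is "scene" or "top" or "wrist"; returns a dict with "image" (400x640x3 uint8, red, green, blue), "K" (3x3 intrinsics, pixels), "k1" (the pictures are not rectified: a ray, as slopes to the right and down, at radius r is drawn at 1 + k1 r^2 times it, then the intrinsics apply), "R" (3x3) and "t" (3): a world point X has camera coordinates R X + t; the wrist camera has in their place "tool_from_camera" (4x4, takes a point from camera to tool coordinates, whose origin is the TCP and whose axes are the flange's). Camera axes: x right, y down, z forward; pixel columns grow to the right and rows downward; lengths in m; the calibration is good to about 2 mm. A picture is of the moment at which its call begins: read the wrist's pose just before it. There is no depth.
- sign_off(): hands the job in; it is judged then, once.
Trained networks look in a picture, given as the dict that the camera call returned (one of the last four; its "shot" number tells which), for a name from the list of things; names that differ only in an ending like _2 or _b are one class to them, and where a whole thing is asked for, a point or a joint stands for the part that bears it (a point fixed in the world has none). Each returns a list of dicts, best first, with "confidence" (0 to 1); they miss things now and then, are a little off and sometimes report something else, mostly with a low value. They report only what shows in the picture. A call takes as long as a camera call. They do not tell look-alikes from the thing itself.
- trace(picture, label): "pixels" (400x640 bool, what is visible of it) and "box" ([left, top, right, bottom] in pixels, round what is visible of it).
The state is a dict: "clock": time; "qpos": joint angles; "joint_velocities": joint speeds; "joint_torque": joint torques, N m; "tool_pos": TCP position; "ee_rot": TCP orientation; "force": force on the tool from outside, world axes, zero at the start; "ft_torque": the same for the moment, N m; "grip_width": finger opening in m; "grip_force": force on a finger pad.
Only numpy, scipy, OpenCV 4.12 (cv2) and the standard library are available. Lean on these libraries where they do the work, as an engineer would, in place of code of your own. Each camera call takes 0.05 s, during which the arm holds its last target. There are 200 camera calls.

## Working session

There is one attempt and no reset: what is moved stays moved. The work goes in short steps, Python scripts to look and compute and a shell command to move; the robot and the scene stay as the last step left them, time stands still between calls to the robot, and variables do not carry over. Pictures are saved under pics/ and viewed, at most 10 in all, crops included, and the job is handed in when it is done.

```bash
mkdir -p pics; ls
cat > h.py <<'E'
import numpy as np, cv2
from station import get_state, camera, sign_off, trace
from scipy.spatial.transform import Rotation as Ro
def rays(c,px):
    K=c["K"];K=np.array(K);px=np.atleast_2d(np.array(px,float))
    d=np.stack([(px[:,0]-K[0,2])/K[0,0],(px[:,1]-K[1,2])/K[1,1]],1)
    u=d.copy()
    for _ in range(20): u=d/(1+c["k1"]*(u**2).sum(1,keepdims=True))
    return np.c_[u,np.ones(len(u))]
def extr(c,s=None):
    # returns cam->world R, origin
    if "R" in c and c["R"] is not None:
        R=np.array(c["R"]);return R.T,-R.T@np.array(c["t"])
    s=s or get_state(); q=np.array(s["ee_rot"]);Rw=Ro.from_quat(q[[1,2,3,0]]).as_matrix()
    T=np.array(c["tool_from_camera"]);return Rw@T[:3,:3],Rw@T[:3,3]+np.array(s["tool_pos"])
def onplane(c,px,z,s=None):
    R,o=extr(c,s);d=rays(c,px)@R.T
    return o+d*((z-o[2])/d[:,2])[:,None]
def project(c,X,s=None):
    R,o=extr(c,s);p=(np.atleast_2d(X)-o)@R;u=p[:,:2]/p[:,2:]
    u=u*(1+c["k1"]*(u**2).sum(1,keepdims=True));K=np.array(c["K"])
    return np.c_[u[:,0]*K[0,0]+K[0,2],u[:,1]*K[1,1]+K[1,2]]
E
cat > a.py <<'E'
from h import *
s=get_state();print(s)
ims=[]
for n in("top","scene"):
    c=camera(n);im=cv2.cvtColor(c["image"],cv2.COLOR_RGB2BGR);cv2.imwrite(f"pics/{n}0.png",im)
    for l in("mallet","wedge","hob"):
        for r in trace(c,l):
            m=r["pixels"].astype(np.uint8)
            if r["confidence"]<.3: continue
            (cx,cy),wh,a=cv2.minAreaRect(cv2.findNonZero(m))
            box=cv2.boxPoints(((cx,cy),wh,a)); z={"mallet":.04,"wedge":.03,"hob":.085}[l]
            print(n,l,round(r["confidence"],2),r["box"],m.sum(),np.round(onplane(c,box,z)[:,:2],3).tolist())
E
python3 a.py
```

```text
pics
{'clock': 0.0, 'qpos': array([ 1.14110104e+00,  2.64744815e-01,  1.60536802e+00,  2.89917450e-05,
        1.27366038e+00, -3.69313995e-02]), 'joint_velocities': array([ 1.09975711e-03,  6.24516603e-04,  4.12084905e-05,  4.85036466e-04,
       -1.10383549e-04,  6.94098500e-05]), 'joint_torque': array([-2.32882710e-03, -5.02119470e+01, -3.56864870e+01,  7.24459905e-02,
        2.94537877e-02, -1.35129676e-04]), 'tool_pos': array([0.25804035, 0.62289219, 0.20179691]), 'ee_rot': array([-2.65556511e-04,  1.95126162e-01,  9.80777545e-01, -1.05753865e-03]), 'force': array([-0.60241926, -0.95605662, -0.28328835]), 'ft_torque': array([-0.00357929,  0.01190907,  0.01284163]), 'grip_force': 0.0, 'grip_width': 0.08775925442888445}
top mallet 0.92 [366.4, 185.0, 420.9, 213.4] 584 [[0.46, -0.189], [0.541, -0.207], [0.492, -0.429], [0.412, -0.41]]
top mallet 0.8 [374.5, 250.1, 430.3, 293.2] 557 [[0.26, -0.218], [0.324, -0.263], [0.195, -0.45], [0.131, -0.404]]
top wedge 0.76 [327.0, 231.4, 360.0, 250.3] 185 [[0.323, -0.047], [0.371, -0.165], [0.347, -0.174], [0.299, -0.057]]
top wedge 0.5 [317.1, 153.1, 329.1, 188.0] 199 [[0.664, 0.004], [0.674, -0.025], [0.547, -0.069], [0.537, -0.041]]
top hob 0.6 [226.0, 102.2, 321.0, 187.9] 2934 [[0.765, 0.378], [0.867, 0.034], [0.612, -0.039], [0.512, 0.299]]
scene mallet 0.91 [220.4, 216.8, 286.4, 251.6] 797 [[0.412, -0.409], [0.461, -0.188], [0.563, -0.218], [0.513, -0.43]]
scene mallet 0.64 [185.2, 182.9, 250.3, 202.4] 777 [[0.122, -0.416], [0.242, -0.217], [0.342, -0.263], [0.228, -0.454]]
scene wedge 0.6 [271.4, 179.0, 299.8, 199.5] 293 [[0.351, -0.181], [0.295, -0.052], [0.342, -0.048], [0.395, -0.176]]
scene wedge 0.58 [326.3, 218.5, 355.7, 239.5] 250 [[0.56, -0.081], [0.536, -0.043], [0.664, -0.001], [0.685, -0.038]]
scene hob 0.82 [346.2, 190.9, 467.7, 275.5] 4459 [[0.629, -0.049], [0.481, 0.381], [0.809, 0.362], [0.905, -0.025]]
```

```bash
python3 -c "
import cv2
a=cv2.imread('pics/top0.png');a=a[90:330,200:460];cv2.imwrite('pics/topc.png',cv2.resize(a,None,fx=2.4,fy=2.4,interpolation=2)[:600])
b=cv2.imread('pics/scene0.png');b=b[130:330,150:480];cv2.imwrite('pics/scenec.png',cv2.resize(b,None,fx=2.4,fy=2.4))"
```

```text
(no output)
```

View pics/topc.png

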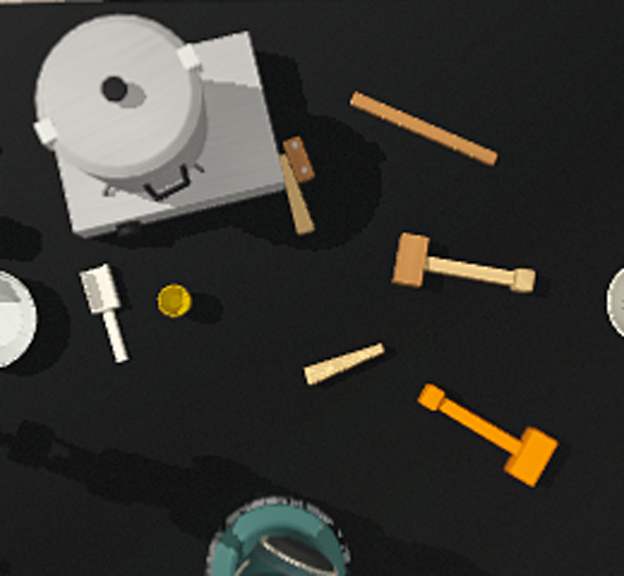

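View pics/scenec.png

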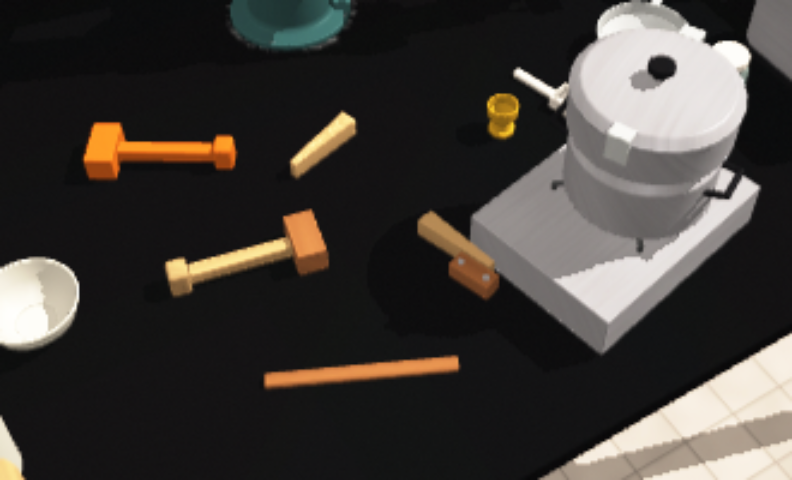

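The top picture shows the dark-headed wooden mallet (head ~(371,198) px, knob ~(417,206)). The orange look-alike mallet is below it. The real wedge lies at the hob's right side with its thick end at ~(327,187) and the stop block at ~(324,155). The decoy wedge is at ~(343,241). The scene view agrees. I'm moving over the mallet now.

```bash
A='{"delta_pos":[[-0.0229,-0.0302,0],[-0.0229,-0.0302,0],[-0.0229,-0.0302,0],[-0.0229,-0.0302,0],[-0.0229,-0.0302,0],[-0.0229,-0.0302,0],[-0.0229,-0.0302,0],[-0.0229,-0.0302,0]],"roll":[0,0,0,0,0,0,0,0]}' ; true
python3 -m pendant '{"delta_pos":[[-0.0229,-0.0302,0],[-0.0229,-0.0302,0],[-0.0229,-0.0302,0],[-0.0229,-0.0302,0],[-0.0229,-0.0302,0],[-0.0229,-0.0302,0],[-0.0229,-0.0302,0],[-0.0229,-0.0302,0]],"roll":[0.05,0,0,0,0,0,0,-0.05]}' 1
```

```text
clock: 1.07
tool_pos: [0.3223, 0.3256, 0.2033]
ee_rot: [0.0, 0.195, 0.981, 0.0]
force: [0.4, -0.1, -0.5]
grip_width: 0.0882
grip_force: 0.0
```

```bash
python3 -m pendant '{"delta_pos":[[-0.0235,-0.0296,0],[-0.0235,-0.0296,0],[-0.0235,-0.0296,0],[-0.0235,-0.0296,0],[-0.0235,-0.0296,0],[-0.0235,-0.0296,0],[-0.0235,-0.0296,0],[-0.0235,-0.0296,0]],"roll":[0,0,0,0,0,0,0,0]}'
python3 -m pendant '{"delta_pos":[[-0.0235,-0.0296,0],[-0.0235,-0.0296,0],[-0.0235,-0.0296,0],[-0.0235,-0.0296,0],[-0.0235,-0.0296,0],[-0.0235,-0.0296,0],[-0.0235,-0.0296,0],[-0.0235,-0.0296,0]],"roll":[0,0,0,0,0,0,0,0]}'
python3 -m pendant '{"delta_pos":[[0,0,0],[0,0,0],[0,0,0],[0,0,0],[0,0,0],[0,0,0],[0,0,0],[0,0,0]],"roll":[0.12,0.12,0.12,0.12,0.12,0.12,0.12,0.12]}'
python3 -m pendant '{"delta_pos":[[0,0,0],[0,0,0],[0,0,0],[0,0,0],[0,0,0]],"roll":[0.12,0.12,0.12,0.08,0]}'
```

```text
clock: 1.73
tool_pos: [0.4055, 0.0347, 0.2036]
ee_rot: [0.001, 0.195, 0.981, 0.0]
force: [0.7, 0.6, -0.2]
grip_width: 0.0883
grip_force: 0.0
clock: 2.4
tool_pos: [0.4885, -0.2563, 0.2033]
ee_rot: [0.0, 0.195, 0.981, -0.0]
force: [0.2, 0.2, -0.2]
grip_width: 0.0884
grip_force: 0.0
clock: 3.07
tool_pos: [0.4883, -0.2543, 0.2032]
ee_rot: [0.0, 0.628, 0.778, 0.0]
force: [0.2, -0.4, 0.1]
grip_width: 0.088
grip_force: 0.0
clock: 3.48
tool_pos: [0.4884, -0.2542, 0.2033]
ee_rot: [0.0, 0.782, 0.624, 0.0]
force: [-0.1, -0.5, -0.8]
grip_width: 0.088
grip_force: 0.0
```

```bash
cat > b.py <<'E'
from h import *
import sys
s=get_state();c=camera("wrist");cv2.imwrite(f"pics/{sys.argv[1]}.png",cv2.cvtColor(c["image"],cv2.COLOR_RGB2BGR))
q=s["ee_rot"];R=Ro.from_quat(q[[1,2,3,0]]).as_matrix();ty=R[:2,1]
print(s["tool_pos"],"tool y deg",np.degrees(np.arctan2(ty[1],ty[0])),s["qpos"])
for l in sys.argv[2:]:
    for r in trace(c,l):
        if r["confidence"]<.3: continue
        m=r["pixels"].astype(np.uint8);rc=cv2.minAreaRect(cv2.findNonZero(m));z={"mallet":.044,"wedge":.03,"hob":.085}[l]
        print(l,round(r["confidence"],2),r["box"],m.sum(),np.round(onplane(c,cv2.boxPoints(rc),z,s)[:,:2],4).tolist())
E
python3 b.py w1 mallet wedge hob
```

```text
[ 0.48835236 -0.25424014  0.20327808] tool y deg -12.828938446441548 [-5.25230805e-01  2.84432774e-02  1.87168650e+00 -1.28965136e-05
  1.24112725e+00 -3.01319399e-01]
mallet 0.73 [282.2, 108.0, 359.0, 301.5] 6569 [[0.4644, -0.1898], [0.5401, -0.2071], [0.4986, -0.4255], [0.407, -0.4045]]
mallet 0.56 [115.5, 179.9, 167.9, 289.4] 2856 [[0.1988, -0.3243], [0.2824, -0.2183], [0.3214, -0.2416], [0.241, -0.3515]]
wedge 0.81 [82.7, 0.0, 193.0, 120.6] 4338 [[0.2979, -0.0548], [0.333, -0.0422], [0.3898, -0.1655], [0.3523, -0.1821]]
```

View pics/w1.png

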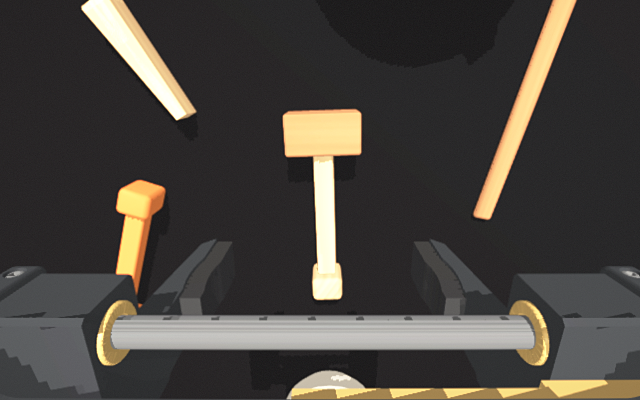

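The wrist view shows the mallet head at ~(322,132) px, the handle running from (323,157) to (327,265), and the knob at (327,282).

Run:
```python
from h import *
s=get_state();c=camera("wrist")
print("head",onplane(c,[[284,112],[360,110],[361,152],[285,156]],.044,s)[:,:2].round(4).tolist())
p=onplane(c,[[323.5,160],[327,262]],.033,s)[:,:2];d=p[0]-p[1];print("handle",p.round(4).tolist(),np.degrees(np.arctan2(d[1],d[0])))
g=c["image"][:,:,2].astype(int);v=c["image"].max(2).astype(int)
for r in (165,180,200,220,240,255):
    k=np.where(v[r,300:345]>120)[0]+300;e=onplane(c,[[k[0]-.5,r],[k[-1]+.5,r]],.033,s)[:,:2];print(r,k[0],k[-1],e.mean(0).round(4),np.linalg.norm(e[0]-e[1]).round(4))
print(project(c,s["tool_pos"]*[1,1,0]+[0,0,.022],s), project(c,s["tool_pos"],s))
```

```text
head [[0.4643, -0.1929], [0.5387, -0.2076], [0.5319, -0.2494], [0.454, -0.2362]]
handle [[0.4917, -0.2515], [0.4687, -0.3733]] 79.35287548765879
165 313 333 [ 0.4899 -0.2567] 0.0227
180 314 334 [ 0.4873 -0.2734] 0.0231
200 314 334 [ 0.4823 -0.2961] 0.0235
220 315 334 [ 0.4776 -0.3198] 0.0229
240 316 335 [ 0.4732 -0.3447] 0.0233
255 316 335 [ 0.469  -0.3638] 0.0237
[[321.05687687 160.90354498]] [[319.87767589 226.97941931]]
```

```bash
python3 -m pendant '{"delta_pos":[[0,0,0],[-0.0035,0.002,0.024],[0,0,0.03],[0,0,0.03],[0,0,0.03],[0,0,0.03],[0,0,0.026],[0,0,0.014]],"roll":[-0.028,0,0,0,0,0,0,0]}'
python3 -m pendant '{"delta_pos":[[0,0,0.01],[0,0,0.003],[0,0,0],[0,0,0]],"roll":[0,0,0,0]}'
python3 b.py w2 mallet
```

```text
clock: 4.4
tool_pos: [0.4873, -0.2567, 0.0155]
ee_rot: [-0.002, 0.772, 0.636, -0.001]
force: [-0.8, 0.1, -0.5]
grip_width: 0.0882
grip_force: 0.0
clock: 4.73
tool_pos: [0.4905, -0.2586, 0.0071]
ee_rot: [0.001, 0.772, 0.635, 0.0]
force: [0.1, -0.2, 0.2]
grip_width: 0.0882
grip_force: 0.0
[ 0.49053072 -0.25857729  0.00714661] tool y deg -11.099918040220748 [-5.30041900e-01  2.39465680e-01  2.03212491e+00  1.84884114e-06
  8.68265482e-01 -3.36312508e-01]
mallet 0.64 [0.2, 256.2, 18.4, 273.3] 162 [[0.3369, -0.2287], [0.3447, -0.2302], [0.3406, -0.2379], [0.3327, -0.2364]]
```

View pics/w2.png

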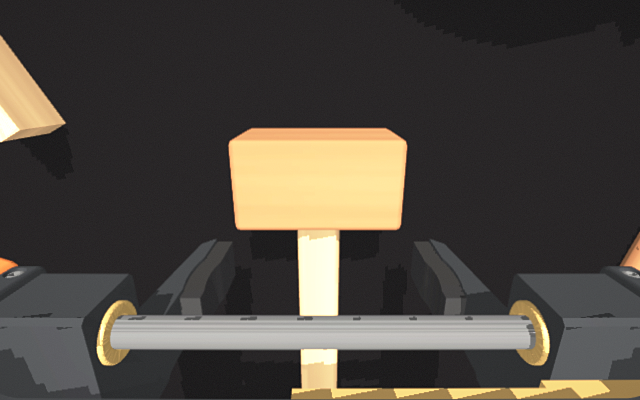

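The wrist view shows the handle centred between the fingers (x≈318 px), with the head just ahead of them. I'm closing the gripper.

```bash
python3 -m pendant '{"delta_pos":[[0,0,0],[0,0,0],[0,0,0],[0,0,0],[0,0,0],[0,0,0],[0,0,0],[0,0,0]],"roll":[0,0,0,0,0,0,0,0]}' 0
python3 -m pendant '{"delta_pos":[[0,0,0],[0,0,0],[0,0,-0.01],[0,0,-0.02],[0,0,-0.02],[0,0,-0.02],[0,0,-0.02],[0,0,0]],"roll":[0,0,0,0,0,0,0,0]}'
python3 b.py w3 mallet wedge hob
python3 - <<'E'
from h import *
for n in("top","scene"):
    c=camera(n);im=cv2.cvtColor(c["image"],cv2.COLOR_RGB2BGR);cv2.imwrite(f"pics/{n}1.png",im)
    for r in trace(c,"hob"):
        if r["confidence"]>.3:
            m=r["pixels"].astype(np.uint8);np.save(f"hob_{n}.npy",m);h=cv2.convexHull(cv2.findNonZero(m));h=cv2.approxPolyDP(h,2.5,True)[:,0];print(n,h.tolist(),onplane(c,h,.085)[:,:2].round(3).tolist())
    for r in trace(c,"wedge"):
        if r["confidence"]>.3:
            h=cv2.approxPolyDP(cv2.convexHull(cv2.findNonZero(r["pixels"].astype(np.uint8))),1.5,True)[:,0];print(n,"wedge",h.tolist(),onplane(c,h,.03)[:,:2].round(3).tolist())
E
```

```text
clock: 5.5
tool_pos: [0.4895, -0.258, 0.006]
ee_rot: [-0.0, 0.772, 0.635, -0.0]
force: [-0.8, 0.5, -0.9]
grip_width: 0.0369
grip_force: 0.0
clock: 6.17
tool_pos: [0.4928, -0.2599, 0.1015]
ee_rot: [0.004, 0.772, 0.635, 0.002]
force: [0.0, -1.0, 0.9]
grip_width: 0.0003
grip_force: 0.0
[ 0.49284575 -0.25992475  0.10151411] tool y deg -11.11395558428643 [-5.30038905e-01  1.22814275e-01  1.96802491e+00  2.06517251e-05
  1.04209081e+00 -3.36062506e-01]
mallet 0.74 [25.9, 200.1, 106.6, 396.2] 5696 [[0.1815, -0.3999], [0.2767, -0.2193], [0.3311, -0.2314], [0.2491, -0.4152]]
mallet 0.68 [258.7, 113.8, 371.4, 362.9] 9115 [[0.4631, -0.1916], [0.5393, -0.2067], [0.5066, -0.4244], [0.4078, -0.4041]]
wedge 0.67 [5.8, 0.3, 142.8, 119.9] 6169 [[0.3128, -0.0877], [0.3455, -0.0752], [0.3899, -0.1675], [0.3546, -0.1842]]
top [[303, 105], [317, 167], [253, 188], [232, 187], [225, 157], [281, 108]] [[0.851, 0.033], [0.611, -0.017], [0.535, 0.224], [0.54, 0.303], [0.655, 0.33], [0.841, 0.117]]
top wedge [[422, 207], [420, 211], [364, 206], [366, 190], [369, 187], [421, 203]] [[0.457, -0.422], [0.441, -0.4
[... 180 characters left out ...]
7], [0.564, -0.062]]
top wedge [[354, 236], [337, 246], [328, 248], [327, 243]] [[0.349, -0.155], [0.312, -0.089], [0.305, -0.054], [0.324, -0.051]]
scene [[466, 208], [459, 223], [401, 276], [346, 230], [346, 220], [383, 191], [453, 200]] [[0.787, 0.36], [0.825, 0.295], [0.892, 0.003], [0.657, -0.045], [0.621, -0.022], [0.576, 0.162], [0.736, 0.347]]
scene wedge [[297, 181], [296, 185], [276, 200], [274, 194], [288, 180], [293, 177]] [[0.329, -0.052], [0.345, -0.065], [0.374, -0.164], [0.344, -0.157], [0.307, -0.079], [0.303, -0.055]]
scene wedge [[354, 239], [335, 234], [324, 226], [324, 221], [331, 219]] [[0.668, -0.017], [0.616, -0.061], [0.567, -0.076], [0.548, -0.064], [0.553, -0.039]]
```

View pics/w3.png

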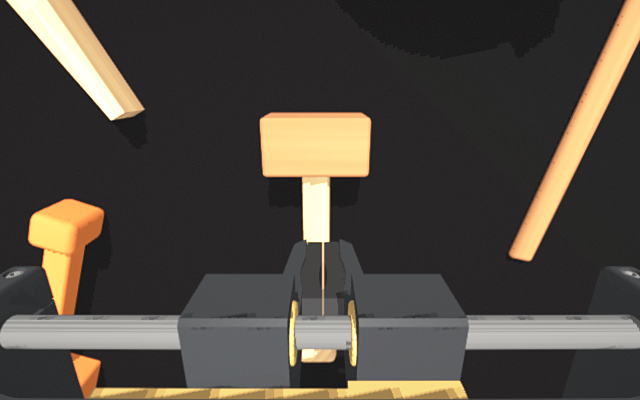

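The fingers had not finished closing when I lifted, so the arm came up empty. The mallet has not moved (head ~(316,145) px). I'll reopen, go back down, and wait longer for the fingers to close.

```bash
python3 -m pendant '{"delta_pos":[[0,0,0],[0,0,0],[0,0,0],[0,0,0],[0,0,0],[0,0,0],[0,0,0],[0,0,0]],"roll":[0,0,0,0,0,0,0,0]}' 0.65
python3 -m pendant '{"delta_pos":[[0,-0.002,0],[0,0,0],[0,0,0.02],[0,0,0.025],[0,0,0.025],[0,0,0.018],[0,0,0.006],[0,0,0.0]],"roll":[0,0,0,0,0,0,0,0]}'
python3 -m pendant '{"delta_pos":[[0,0,0],[0,0,0],[0,0,0],[0,0,0],[0,0,0],[0,0,0],[0,0,0],[0,0,0]],"roll":[0,0,0,0,0,0,0,0]}' 0
python3 -m pendant '{"delta_pos":[[0,0,0],[0,0,0],[0,0,0],[0,0,0]],"roll":[0,0,0,0]}'
```

```text
clock: 7.33
tool_pos: [0.4896, -0.258, 0.0962]
ee_rot: [0.0, 0.772, 0.635, 0.0]
force: [-0.5, 0.5, -0.3]
grip_width: 0.0518
grip_force: 0.0
clock: 8.0
tool_pos: [0.4859, -0.2567, 0.0002]
ee_rot: [-0.002, 0.772, 0.635, -0.001]
force: [-1.2, -0.2, -0.2]
grip_width: 0.0574
grip_force: 0.0
clock: 8.67
tool_pos: [0.4877, -0.2577, 0.0023]
ee_rot: [0.0, 0.772, 0.635, 0.0]
force: [-0.3, -0.7, 0.1]
grip_width: 0.0063
grip_force: 0.0
clock: 9.0
tool_pos: [0.4876, -0.2576, 0.002]
ee_rot: [-0.0, 0.772, 0.635, -0.0]
force: [0.1, 0.2, 0.4]
grip_width: 0.0007
grip_force: 0.0
```

Run:
```python
from h import *
from scipy.optimize import least_squares
# hob fit: rasterise box silhouette+pot is hard; fit hob yaw/pos by visible corner pixels at z=.085
a=cv2.imread('pics/top1.png')[140:200,210:340];b=cv2.imread('pics/scene1.png')[175:285,310:440]
cv2.imwrite('pics/m.png',np.vstack([cv2.resize(a,(600,277),interpolation=2),cv2.resize(b,(378,320),interpolation=2).copy() if 0 else np.pad(cv2.resize(b,(372,315),interpolation=2),((0,0),(0,228),(0,0)))]))
```

```text
(no output)
```

View pics/m.png

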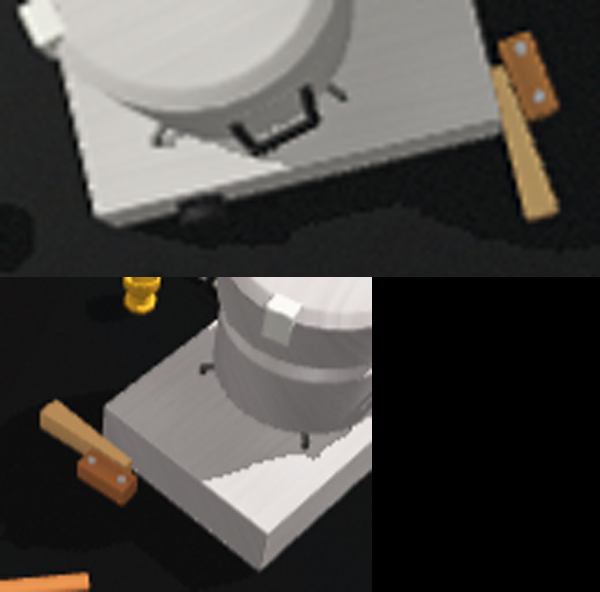

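```bash
python3 b.py w4 mallet
```

```text
[ 0.48761703 -0.25762701  0.0020486 ] tool y deg -11.112779718208625 [-5.31229015e-01  2.42843344e-01  2.03964488e+00  4.83426357e-06
  8.59195233e-01 -3.37277576e-01]
mallet 0.88 [231.4, 129.4, 415.7, 388.8] 20295 [[0.4643, -0.1897], [0.5392, -0.2044], [0.5243, -0.3437], [0.4256, -0.3243]]
mallet 0.5 [1.3, 260.7, 12.3, 272.7] 70 [[0.3384, -0.2286], [0.3427, -0.2294], [0.3401, -0.2344], [0.3358, -0.2336]]
```

View pics/w4.png

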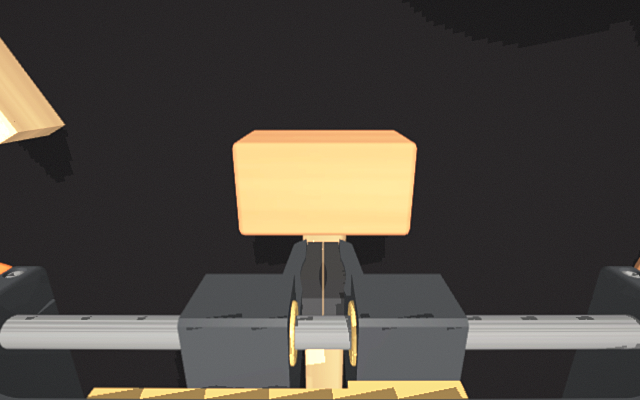

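Run:
```python
from h import *
s=get_state();c=camera("wrist");K=np.array(c["K"]);print(K,c["k1"]);T=np.array(c["tool_from_camera"]);print(T.round(4))
for z in(0,-.019,-.03,-.045):
    P=np.linalg.inv(T)@np.array([0,0,z,1]);L=[];
    R,o=extr(c,s)
    q=Ro.from_quat(s["ee_rot"][[1,2,3,0]]).as_matrix()
    print(z,[project(c,s["tool_pos"]+q@np.array([0,y,z]),s).round(1).tolist()[0] for y in(-.044,0,.044)],P[:3].round(3))
R,o=extr(c,s);print(o)
# camera pos vs head: fit mallet pose + tool z offset
px=np.array([[240,234],[408,234],[254,131],[394,131]])
for dz in (0,.01,.02,.03,.04):
    s2=dict(s);s2["tool_pos"]=s["tool_pos"]+[0,0,dz]
    e=onplane(c,px[:2],.044,s2);print(dz,np.linalg.norm(e[0]-e[1]),e.round(4).tolist())
```

```text
[[331.80732987   0.         322.58858176]
 [  0.         331.80732987 194.13130523]
 [  0.           0.           1.        ]] -0.006586696003698778
[[-2.000e-04 -9.503e-01 -3.114e-01  7.970e-02]
 [ 1.000e+00 -4.000e-04  4.000e-04  1.500e-03]
 [-5.000e-04 -3.114e-01  9.503e-01 -1.809e-01]
 [ 0.000e+00  0.000e+00  0.000e+00  1.000e+00]]
0 [[245.7, 226.9], [319.9, 226.9], [394.1, 226.9]] [-0.002  0.019  0.197]
-0.019 [[238.0, 241.2], [319.7, 241.2], [401.4, 241.2]] [-0.002  0.025  0.179]
-0.03 [[232.8, 250.9], [319.5, 250.9], [406.2, 250.8]] [-0.002  0.029  0.168]
-0.045 [[224.5, 266.2], [319.3, 266.2], [414.0, 266.1]] [-0.002  0.033  0.154]
[ 0.50446585 -0.17971217  0.1829456 ]
0 0.07710695707577805 [[0.4548, -0.236, 0.044], [0.5305, -0.2509, 0.044]]
0.01 0.08265639211124301 [[0.4513, -0.24, 0.044], [0.5324, -0.256, 0.044]]
0.02 0.08820582714670794 [[0.4477, -0.2441, 0.044], [0.5342, -0.2611, 0.044]]
0.03 0.09375526218217288 [[0.4441, -0.2481, 0.044], [0.5361, -0.2662, 0.044]]
0.04 0.09930469721763784 [[0.4406, -0.2522, 0.044], [0.538, -0.2713, 0.044]]
```

The camera height checks out. However, the drawn fingertips (row 242) sit about 20–30 mm short of where the reported TCP projects (row 227), and the shut fingers cover the handle. So the real finger ends are higher than `tool_pos` says. I'll reopen and feel downward in small steps.

```bash
python3 -m pendant '{"delta_pos":[[0,0,0],[0,0,0],[0,0,0],[0,0,0],[0,0,0],[0,0,0],[0,0,0],[0,0,0]],"roll":[0,0,0,0,0,0,0,0]}' 0.6
python3 -m pendant '{"delta_pos":[[0,0.001,0],[0,0,0.004],[0,0,0.004],[0,0,0.003],[0,0,0.0],[0,0,0.0]],"roll":[0,0,0,0,0,0]}'
python3 -m pendant '{"delta_pos":[[0,0,0.004],[0,0,0.004],[0,0,0],[0,0,0]],"roll":[0,0,0,0]}'
```

```text
clock: 9.82
tool_pos: [0.4876, -0.2577, 0.0021]
ee_rot: [0.0, 0.772, 0.635, 0.0]
force: [0.2, -1.0, -0.1]
grip_width: 0.0512
grip_force: 0.0
clock: 10.32
tool_pos: [0.4882, -0.2576, -0.0095]
ee_rot: [-0.001, 0.772, 0.635, -0.0]
force: [0.2, 0.0, -0.4]
grip_width: 0.0525
grip_force: 0.0
clock: 10.65
tool_pos: [0.4883, -0.2576, -0.0173]
ee_rot: [-0.0, 0.772, 0.635, -0.0]
force: [-0.4, 0.0, 1.0]
grip_width: 0.053
grip_force: 0.0
```

Nothing touched at −17 mm, so the finger ends really are higher than reported. I'll continue down until I feel contact.

```bash
python3 -m pendant '{"delta_pos":[[0,0,0.004],[0,0,0.004],[0,0,0],[0,0,0]],"roll":[0,0,0,0]}'
python3 -m pendant '{"delta_pos":[[0,0,0.002],[0,0,0],[0,0,0]],"roll":[0,0,0]}'
python3 -m pendant '{"delta_pos":[[0,0,0.002],[0,0,0],[0,0,0]],"roll":[0,0,0]}'
```

```text
clock: 10.98
tool_pos: [0.4882, -0.2576, -0.0253]
ee_rot: [-0.0, 0.772, 0.635, -0.0]
force: [-0.1, 0.6, -0.7]
grip_width: 0.053
grip_force: 0.0
clock: 11.23
tool_pos: [0.4886, -0.2578, -0.0269]
ee_rot: [-0.0, 0.772, 0.635, -0.0]
force: [-0.3, 0.3, 0.1]
grip_width: 0.0529
grip_force: 0.0
clock: 11.48
tool_pos: [0.4885, -0.2578, -0.029]
ee_rot: [-0.0, 0.772, 0.635, -0.0]
force: [0.2, 0.0, -0.3]
grip_width: 0.0528
grip_force: 0.0
```

```bash
python3 -m pendant '{"delta_pos":[[0,0,0.002],[0,0,0],[0,0,0]],"roll":[0,0,0]}'
python3 -m pendant '{"delta_pos":[[0,0,0.002],[0,0,0],[0,0,0]],"roll":[0,0,0]}'
python3 -m pendant '{"delta_pos":[[0,0,0.001],[0,0,0],[0,0,0]],"roll":[0,0,0]}'
```

```text
clock: 11.73
tool_pos: [0.4885, -0.2578, -0.031]
ee_rot: [-0.0, 0.772, 0.635, -0.0]
force: [-0.2, 0.8, 0.3]
grip_width: 0.053
grip_force: 0.0
clock: 11.98
tool_pos: [0.4885, -0.2578, -0.0331]
ee_rot: [-0.0, 0.772, 0.635, -0.0]
force: [0.3, -0.6, -0.1]
grip_width: 0.0533
grip_force: 0.0
clock: 12.23
tool_pos: [0.4886, -0.2578, -0.0339]
ee_rot: [-0.0, 0.772, 0.635, -0.0]
force: [-0.2, -0.9, 0.4]
grip_width: 0.0527
grip_force: 0.0
```

```bash
python3 -m pendant '{"delta_pos":[[0,0,0],[0,0,0],[0,0,0],[0,0,0],[0,0,0],[0,0,0],[0,0,0],[0,0,0]],"roll":[0,0,0,0,0,0,0,0]}' 0
python3 b.py w5 mallet
```

```text
clock: 12.9
tool_pos: [0.4886, -0.2579, -0.0339]
ee_rot: [-0.0, 0.772, 0.635, -0.0]
force: [-0.5, 0.2, 0.6]
grip_width: 0.0214
grip_force: 30.0
[ 0.48859692 -0.25785368 -0.03386069] tool y deg -11.11903555337928 [-5.30687053e-01  2.98121710e-01  2.05270006e+00  1.21465066e-05
  7.90798329e-01 -3.36631815e-01]
mallet 0.64 [202.0, 140.1, 442.1, 390.1] 34621 [[0.435, -0.2848], [0.4657, -0.1885], [0.5391, -0.2029], [0.5309, -0.3037]]
```

View pics/w5.png

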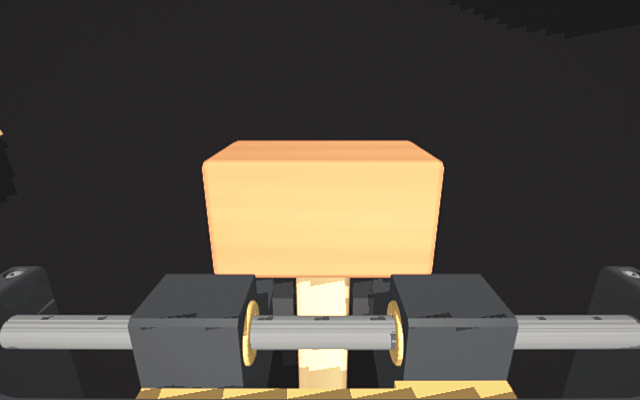

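The mallet is gripped: 30 N, opening 21 mm, head just ahead of the fingers and square to them. I'll lift it a little and locate the side wall and the wedge butt from the edges already seen.

```bash
python3 -m pendant '{"delta_pos":[[0,0,-0.01],[0,0,-0.02],[0,0,-0.03],[0,0,-0.03],[0,0,-0.02],[0,0,0],[0,0,0]],"roll":[0,0,0,0,0,0,0]}'
python3 - <<'E'
from h import *
t=camera("top");c=camera("scene")
def ang(p): d=p[1]-p[0];return round(float(np.degrees(np.arctan2(d[1],d[0]))),2),round(float(np.linalg.norm(d[:2])),4)
a=onplane(t,[[317.7,166.4],[303,105]],.085);print("top side edge",a.round(4).tolist(),ang(a))
a=onplane(t,[[317.7,166.4],[229,184.4]],.085);print("top near edge",a.round(4).tolist(),ang(a))
a=onplane(c,[[346.7,220.7],[402.5,263.3]],.085);print("scene side edge",a.round(4).tolist(),ang(a))
a=onplane(c,[[346.7,233.7],[401.5,277.3]],0);print("scene side bottom",a.round(4).tolist(),ang(a))
a=onplane(t,[[323.5,186],[330.5,184.6]],.03);print("top butt",a.round(4).tolist(),ang(a))
a=onplane(c,[[324,221.4],[329.9,218.6]],.03);print("scene butt",a.round(4).tolist(),ang(a))
E
python3 b.py w6 mallet wedge hob
```

```text
clock: 13.58
tool_pos: [0.4895, -0.2584, 0.0774]
ee_rot: [0.001, 0.772, 0.635, 0.001]
force: [-1.0, -0.1, -3.2]
grip_width: 0.0213
grip_force: 30.0
top side edge [[0.6129, -0.0201, 0.085], [0.8514, 0.0325, 0.085]] (12.44, 0.2443)
top near edge [[0.6129, -0.0201, 0.085], [0.5503, 0.3141, 0.085]] (100.6, 0.34)
scene side edge [[0.6244, -0.0215, 0.085], [0.857, 0.035, 0.085]] (13.65, 0.2393)
scene side bottom [[0.617, -0.0129, 0.0], [0.858, 0.0433, 0.0]] (13.13, 0.2475)
top butt [[0.5449, -0.0408, 0.03], [0.5499, -0.0681, 0.03]] (-79.56, 0.0277)
scene butt [[0.5496, -0.0653, 0.03], [0.5494, -0.0409, 0.03]] (90.57, 0.0243)
[ 0.48720258 -0.25701726  0.07442247] tool y deg -11.116570559383431 [-5.30652206e-01  1.49318150e-01  1.99376950e+00 -8.32263217e-07
  1.00147256e+00 -3.36629627e-01]
mallet 0.94 [202.7, 140.7, 441.6, 390.8] 34736 [[0.4221, -0.1972], [0.5729, -0.2268], [0.5562, -0.4324], [0.3594, -0.3943]]
mallet 0.71 [7.4, 212.6, 93.9, 398.2] 4442 [[0.1943, -0.3707], [0.278, -0.2178], [0.3338, -0.2299], [0.2632, -0.3852]]
wedge 0.98 [0.0, 0.0, 135.1, 126.8] 7247 [[0.3163, -0.0946], [0.3501, -0.0825], [0.3889, -0.1684], [0.3523, -0.1849]]
```

```bash
python3 -m pendant '{"delta_pos":[[0,0,0],[0,0,0],[0,0,0],[0,0,0],[0,0,0]],"roll":[-0.1,-0.1,-0.1,-0.11,0]}'
python3 -m pendant '{"delta_pos":[[0.0305,0.004,0],[0.0305,0.004,0],[0.0305,0.004,0],[0.0305,0.004,0],[0.0305,0.004,0],[0,0,0],[0,0,0]],"roll":[0,0,0,0,0,0,0]}'
python3 b.py w7 mallet wedge hob
```

```text
clock: 14.3
tool_pos: [0.4879, -0.2575, 0.0749]
ee_rot: [-0.001, 0.626, 0.78, -0.0]
force: [-1.0, 0.4, -2.7]
grip_width: 0.0213
grip_force: 30.0
clock: 14.88
tool_pos: [0.4748, -0.1032, 0.0755]
ee_rot: [-0.0, 0.627, 0.779, -0.0]
force: [0.6, -1.2, -2.7]
grip_width: 0.0217
grip_force: 30.0
[ 0.47481308 -0.10324114  0.07549848] tool y deg 12.405929119151637 [-2.65235589e-01  2.61329659e-02  2.12633661e+00 -2.06747705e-04
  9.90246168e-01 -4.81646207e-01]
mallet 0.96 [50.9, 279.0, 95.9, 315.4] 1042 [[0.283, -0.2228], [0.2972, -0.1956], [0.3234, -0.2111], [0.3097, -0.2395]]
mallet 0.59 [203.1, 141.8, 442.2, 388.8] 34428 [[0.4098, -0.2812], [0.3905, -0.074], [0.5416, -0.0425], [0.6073, -0.2406]]
mallet 0.32 [426.5, 128.8, 624.1, 173.9] 5961 [[0.5277, -0.0394], [0.6486, -0.0061], [0.6643, -0.0324], [0.5382, -0.0673]]
wedge 0.87 [77.2, 75.0, 172.8, 252.1] 9007 [[0.2992, -0.0559], [0.3357, -0.0337], [0.3936, -0.1496], [0.3517, -0.1789]]
wedge 0.83 [423.9, 132.7, 626.4, 176.1] 5867 [[0.5325, -0.0402], [0.6637, -0.0073], [0.6794, -0.0349], [0.5427, -0.0691]]
hob 0.61 [538.6, 0.0, 640.0, 148.3] 13009 [[0.5461, 0.0318], [0.5925, 0.0423], [0.6266, -0.0197], [0.5737, -0.0315]]
```

View pics/w7.png

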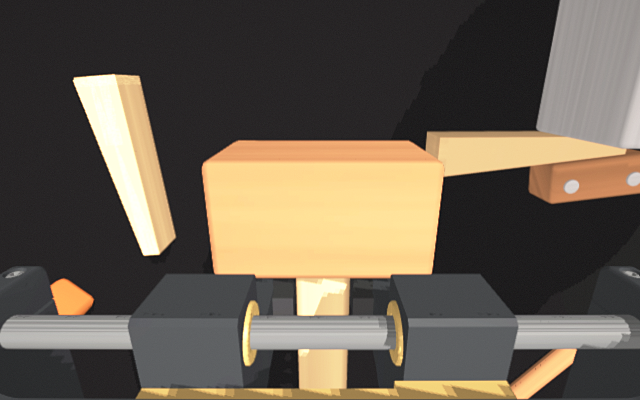

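The wrist view shows the head's front edge parallel to the wedge's straight edge (both horizontal, rows ~141 and ~132), so the yaw fits. The butt face spans about (427,132) to (441,176) px, and the hob corner is at (538,131). The decoy wedge and orange mallet are off to the left. Next I'll compute the butt position.

Run:
```python
from h import *
s=get_state();c=camera("wrist")
p0=s["tool_pos"];q=Ro.from_quat(s["ee_rot"][[1,2,3,0]]).as_matrix()
def tl(px,z):
    for a,b in zip(px,onplane(c,px,z,s)): print(a,z,"world",b[:2].round(4),"tool xy",((b-p0)@q)[:2].round(4))
tl([[427,132]],0.);tl([[440,134],[441,176],[538,131.5]],.03)
tl([[204,163],[442,163],[433,276],[215,276],[410,141],[238,141]],p0[2]+.034+.044)
g=cv2.cvtColor(c["image"],cv2.COLOR_RGB2GRAY).astype(int)
for col in (446,460,480,500,520):
    k=np.where(g[110:200,col]>60)[0]+110
    e=onplane(c,[[col,k[0]-.5],[col,k[-1]+.5]],.03,s);print(col,k[0],k[-1],((e-p0)@q)[:,:2].round(4).tolist())
print(g[136,420:446].tolist());print(g[150,438:450].tolist())
```

```text
[427, 132] 0.0 world [ 0.5455 -0.0442] tool xy [0.0452 0.0812]
[440, 134] 0.03 world [ 0.5445 -0.0417] tool xy [0.0478 0.0808]
[441, 176] 0.03 world [ 0.5547 -0.0697] tool xy [0.0183 0.0848]
[538, 131.5] 0.03 world [ 0.6093 -0.0258] tool xy [0.0496 0.1475]
[204, 163] 0.15406790546839794 world [ 0.4279 -0.0587] tool xy [ 0.0559 -0.0367]
[442, 163] 0.15406790546839794 world [ 0.5016 -0.0427] tool xy [0.0559 0.0387]
[433, 276] 0.15406790546839794 world [ 0.5117 -0.0825] tool xy [0.0149 0.0401]
[215, 276] 0.15406790546839794 world [ 0.436  -0.0989] tool xy [ 0.0149 -0.0374]
[410, 141] 0.15406790546839794 world [ 0.4897 -0.0382] tool xy [0.0629 0.028 ]
[238, 141] 0.15406790546839794 world [ 0.4375 -0.0495] tool xy [ 0.0629 -0.0254]
446 127 171 [[0.0529, 0.0843], [0.0216, 0.0879]]
460 127 170 [[0.0529, 0.0938], [0.0223, 0.0977]]
480 127 167 [[0.0529, 0.1074], [0.0245, 0.1115]]
500 126 165 [[0.0536, 0.1208], [0.0259, 0.1254]]
520 127 162 [[0.0529, 0.1345], [0.0281, 0.1391]]
[28, 30, 27, 28, 24, 76, 173, 168, 162, 161, 161, 160, 164, 168, 173, 167, 157, 157, 163, 202, 209, 206, 206, 205, 207, 208]
[218, 217, 216, 216, 215, 216, 215, 216, 215, 214, 214, 215]
```

```bash
python3 -m pendant '{"delta_pos":[[0.002,0,0.015],[0,0,0.02],[0,0,0.02],[0,0,0.02],[0,0,0.018],[0,0,0.01],[0,0,0.003],[0,0,0]],"roll":[0,0,0,0,0,0,0,0]}'
python3 -m pendant '{"delta_pos":[[0,0,0],[0,0.008,0],[0,0.008,0],[0,0.006,0],[0,0.004,0],[0,0.003,0],[0,0.002,0],[0,0,0]],"roll":[0,0,0,0,0,0,0,0]}'
```

```text
clock: 15.8
tool_pos: [0.4745, -0.1031, -0.0306]
ee_rot: [-0.001, 0.627, 0.779, -0.0]
force: [0.1, 0.2, -3.0]
grip_width: 0.0214
grip_force: 30.0
clock: 16.47
tool_pos: [0.5058, -0.0959, -0.0298]
ee_rot: [0.0, 0.627, 0.779, 0.0]
force: [-0.4, -0.1, -2.2]
grip_width: 0.0216
grip_force: 30.0
```

```bash
python3 b.py w8 wedge; python3 -c "
from station import get_state
for i in range(1): print(get_state()['force'])"
```

```text
[ 0.505834   -0.09585709 -0.02983014] tool y deg 12.397369078246772 [-2.35671952e-01  2.31615820e-01  2.13143877e+00  1.15548731e-05
  7.78291188e-01 -4.52055077e-01]
wedge 0.9 [435.2, 161.6, 638.9, 247.9] 14251 [[0.5369, -0.0357], [0.6109, -0.0187], [0.6284, -0.0497], [0.5479, -0.0679]]
wedge 0.84 [0.0, 230.2, 13.6, 269.7] 353 [[0.3752, -0.0999], [0.3808, -0.0987], [0.3794, -0.1177], [0.3737, -0.1189]]
[ 0.11461422 -0.80937575 -2.98283905]
```

```bash
python3 -m pendant '{"delta_pos":[[0,0.002,0],[0,0.002,0],[0,0.002,0],[0,0.002,0]],"roll":[0,0,0,0]}'
python3 -m pendant '{"delta_pos":[[0,0.0015,0],[0,0.0015,0],[0,0,0]],"roll":[0,0,0]}'
python3 -m pendant '{"delta_pos":[[0,0.0015,0],[0,0.0015,0],[0,0,0]],"roll":[0,0,0]}'
```

```text
clock: 16.9
tool_pos: [0.5133, -0.0943, -0.0299]
ee_rot: [0.0, 0.627, 0.779, -0.0]
force: [-0.1, -0.2, -2.9]
grip_width: 0.0214
grip_force: 30.0
clock: 17.15
tool_pos: [0.5163, -0.0936, -0.0299]
ee_rot: [0.0, 0.627, 0.779, 0.0]
force: [1.3, -0.2, -2.8]
grip_width: 0.0211
grip_force: 30.0
clock: 17.4
tool_pos: [0.5193, -0.093, -0.0299]
ee_rot: [0.0, 0.627, 0.779, 0.0]
force: [-0.2, 0.4, -2.7]
grip_width: 0.0217
grip_force: 30.0
```

```bash
cat > f.py <<'E'
from h import *
s=get_state();q=Ro.from_quat(s["ee_rot"][[1,2,3,0]]).as_matrix()
print("F tool",(s["force"]@q).round(2),"M",(s["ft_torque"]@q).round(3),"pos along/side",(s["tool_pos"][:2]@np.array([.9767,.2147])).round(4),(s["tool_pos"][:2]@np.array([-.2147,.9767])).round(4))
E
python3 f.py
```

```text
F tool [ 0.45 -0.07  2.7 ] M [ 0.056 -0.049  0.023] pos along/side 0.4873 -0.2023
```

```bash
for i in 1; do python3 -m pendant '{"delta_pos":[[0,0.0015,0],[0,0.0015,0],[0,0,0]],"roll":[0,0,0]}'; done | grep force; python3 f.py
python3 -m pendant '{"delta_pos":[[0,0.0015,0],[0,0.0015,0],[0,0,0]],"roll":[0,0,0]}' | grep force; python3 f.py
python3 b.py w9 wedge
```

```text
force: [0.0, 0.1, -3.3]
grip_force: 30.0
F tool [0.07 0.03 3.3 ] M [ 0.062 -0.022 -0.037] pos along/side 0.4904 -0.2024
force: [0.0, -0.5, -3.2]
grip_force: 30.0
F tool [-0.52 -0.11  3.18] M [ 0.07  -0.039 -0.039] pos along/side 0.4934 -0.2024
[ 0.52528129 -0.09171525 -0.02980956] tool y deg 12.375741340741635 [-2.19622098e-01  2.61022343e-01  2.09276787e+00  9.75457396e-05
  7.87333200e-01 -4.35688326e-01]
wedge 0.62 [435.3, 163.1, 640.0, 243.5] 13000 [[0.5557, -0.0317], [0.63, -0.0141], [0.6474, -0.0445], [0.5669, -0.0635]]
```

```bash
python3 -m pendant '{"delta_pos":[[0,0.0015,0],[0,0.0015,0],[0,0,0]],"roll":[0,0,0]}' | grep force; python3 f.py
python3 -m pendant '{"delta_pos":[[0,0.0015,0],[0,0.0015,0],[0,0,0]],"roll":[0,0,0]}' | grep force; python3 f.py
```

```text
force: [0.4, 0.2, -2.5]
grip_force: 30.0
F tool [0.07 0.44 2.53] M [ 0.068  0.019 -0.039] pos along/side 0.4963 -0.2023
force: [-0.2, -1.2, -2.4]
grip_force: 30.0
F tool [-1.1  -0.49  2.4 ] M [ 0.101  0.069 -0.043] pos along/side 0.4993 -0.2023
```

```bash
python3 -m pendant '{"delta_pos":[[0,-0.004,0],[0,-0.008,0],[0,-0.008,0],[0,-0.005,0],[0,0,0],[0,0,0],[0,0,0]],"roll":[0,0,0,0,0,0,0]}' | grep force; python3 f.py
python3 b.py w10 wedge
python3 - <<'E'
from h import *
im=[cv2.imread(f"pics/{n}.png",0).astype(int) for n in("w8","w10")]
for a in im:
    for r in (180,200): print(r,a[r,425:500:3].tolist())
E
```

```text
force: [0.4, 0.0, -1.4]
grip_force: 30.0
F tool [-0.07  0.4   1.35] M [0.064 0.004 0.013] pos along/side 0.4741 -0.2025
[ 0.5065449  -0.09596379 -0.02965163] tool y deg 12.354595087971331 [-2.35593807e-01  2.32145141e-01  2.13030281e+00  9.49352708e-05
  7.78341031e-01 -4.51289634e-01]
wedge 0.63 [3.2, 234.0, 13.6, 270.7] 341 [[0.3758, -0.1004], [0.3813, -0.0992], [0.38, -0.1183], [0.3742, -0.1195]]
wedge 0.62 [451.8, 159.9, 640.0, 243.5] 13197 [[0.5444, -0.034], [0.6114, -0.0181], [0.6294, -0.0494], [0.5565, -0.0666]]
180 [223, 222, 224, 159, 160, 145, 162, 164, 219, 216, 215, 216, 216, 220, 220, 219, 219, 219, 220, 220, 220, 220, 219, 220, 219]
200 [227, 215, 166, 167, 153, 142, 172, 203, 220, 217, 218, 218, 217, 217, 217, 217, 217, 217, 219, 217, 218, 218, 217, 218, 217]
180 [223, 226, 159, 161, 160, 146, 47, 29, 30, 31, 28, 25, 166, 158, 170, 169, 167, 167, 167, 173, 164, 160, 165, 215, 214]
200 [230, 164, 166, 167, 153, 100, 30, 28, 27, 30, 25, 167, 162, 159, 161, 166, 169, 170, 171, 163, 161, 165, 222, 220, 219]
```

The first tap moved the wedge about 15 mm, and the mallet is now clear of it. Now the second tap.

```bash
python3 -m pendant '{"delta_pos":[[0,0.005,0],[0,0.006,0],[0,0.006,0],[0,0.004,0],[0,0.002,0],[0,0.0015,0],[0,0.0015,0],[0,0,0]],"roll":[0,0,0,0,0,0,0,0]}' | grep force; python3 f.py
python3 -m pendant '{"delta_pos":[[0,0.0015,0],[0,0.0015,0],[0,0,0]],"roll":[0,0,0]}' | grep force; python3 f.py
```

```text
force: [-0.5, -0.7, -2.5]
grip_force: 30.0
F tool [-0.54 -0.62  2.47] M [ 0.044  0.037 -0.012] pos along/side 0.4998 -0.2021
force: [-0.1, 0.4, -2.1]
grip_force: 30.0
F tool [ 0.43 -0.03  2.06] M [ 0.139 -0.027 -0.012] pos along/side 0.503 -0.2023
```

```bash
python3 -m pendant '{"delta_pos":[[0,0.0015,0],[0,0.0015,0],[0,0,0]],"roll":[0,0,0]}' | grep force; python3 f.py
python3 -m pendant '{"delta_pos":[[0,0.0015,0],[0,0.001,0],[0,0,0]],"roll":[0,0,0]}' | grep force; python3 f.py
```

```text
force: [-2.1, 1.3, -3.0]
grip_force: 30.0
F tool [ 1.74 -1.72  3.03] M [ 0.347  0.202 -0.122] pos along/side 0.5055 -0.202
force: [-4.0, 1.3, -0.5]
grip_force: 30.1
F tool [ 2.08 -3.62  0.53] M [ 0.612  0.292 -0.23 ] pos along/side 0.5075 -0.2018
```

```bash
python3 -m pendant '{"delta_pos":[[0,0.001,0],[0,0.001,0],[0,0,0]],"roll":[0,0,0]}' | grep force; python3 f.py
python3 -m pendant '{"delta_pos":[[0,0.001,0],[0,0.001,0],[0,0,0]],"roll":[0,0,0]}' | grep force; python3 f.py
```

```text
force: [-7.0, 0.4, 0.4]
grip_force: 30.1
F tool [ 1.86 -6.78 -0.41] M [ 0.965  0.369 -0.282] pos along/side 0.5084 -0.2016
force: [-10.2, -1.6, 2.2]
grip_force: 30.2
F tool [  0.61 -10.36  -2.14] M [ 1.495  0.26  -0.308] pos along/side 0.509 -0.2016
```

Jamming: 10 N now gains only about 0.6 mm for a 2 mm command. I'll draw clear and tap once more to check it is tight.

```bash
python3 -m pendant '{"delta_pos":[[0,-0.004,0],[0,-0.005,0],[0,-0.005,0],[0,0,0],[0,0,0],[0,0,0],[0,0,0]],"roll":[0,0,0,0,0,0,0]}' | grep force; python3 f.py
python3 -m pendant '{"delta_pos":[[0,0.004,0],[0,0.003,0],[0,0.002,0],[0,0.0015,0],[0,0.001,0],[0,0.0,0]],"roll":[0,0,0,0,0,0]}' | grep force; python3 f.py
```

```text
force: [0.8, 0.5, -3.1]
grip_force: 30.0
F tool [0.33 0.9  3.12] M [ 0.041 -0.036  0.   ] pos along/side 0.499 -0.2025
force: [-3.0, -2.9, -0.9]
grip_force: 30.0
F tool [-2.17 -3.55  0.92] M [ 0.586 -0.207 -0.115] pos along/side 0.509 -0.2023
```

```bash
python3 -m pendant '{"delta_pos":[[0,0.001,0],[0,0.001,0],[0,0,0]],"roll":[0,0,0]}' | grep force; python3 f.py
python3 -m pendant '{"delta_pos":[[0,0.001,0],[0,0,0]],"roll":[0,0]}' | grep force; python3 f.py
```

```text
force: [-7.9, -5.6, 1.7]
grip_force: 30.1
F tool [-3.76 -8.93 -1.68] M [ 1.262 -0.398 -0.217] pos along/side 0.5089 -0.2022
force: [-11.0, -5.7, 3.6]
grip_force: 30.1
F tool [ -3.21 -11.97  -3.47] M [ 1.641 -0.482 -0.194] pos along/side 0.5089 -0.2023
```

It did not advance under 12 N (position 0.509 held), so the wedge sits tight. I'll draw back, lift, and lay the mallet where it was.

```bash
python3 -m pendant '{"delta_pos":[[0,-0.005,0],[0,-0.015,0],[0,-0.025,0],[0,-0.025,0],[0,-0.015,0],[0,0,-0.02],[0,0,-0.03],[0,0,-0.02]],"roll":[0,0,0,0,0,0,0,0]}' | grep -v rot
python3 -m pendant '{"delta_pos":[[-0.02,0,0],[-0.03,0,0],[-0.03,0,0],[-0.03,0,0],[-0.03,0,0],[-0.014,0,0],[0,0,0]],"roll":[0,0,0,0,0,0,0]}' | grep -v rot
python3 -m pendant '{"delta_pos":[[0,0,0],[0,0,0],[0,0,0],[0,0,0],[0,0,0.02],[0,0,0.02],[0,0,0.015],[0,0,0]],"roll":[0.1,0.1,0.1,0.11,0,0,0,0]}'
python3 f.py; python3 b.py w11 mallet
```

```text
clock: 23.27
tool_pos: [0.462, -0.1056, 0.0417]
force: [1.5, 0.1, -2.2]
grip_width: 0.0212
grip_force: 30.0
clock: 23.85
tool_pos: [0.4961, -0.2591, 0.0408]
force: [0.1, 0.5, -2.6]
grip_width: 0.0217
grip_force: 30.0
clock: 24.52
tool_pos: [0.4911, -0.2528, -0.0184]
ee_rot: [-0.004, 0.772, 0.635, -0.001]
force: [-0.6, 0.4, -4.0]
grip_width: 0.0214
grip_force: 30.0
F tool [ 0.24 -0.63  3.99] M [ 0.099 -0.035  0.038] pos along/side 0.4254 -0.3523
[ 0.4911247  -0.2527535  -0.01842977] tool y deg -11.092964200457434 [-5.20903477e-01  2.78712532e-01  2.04121285e+00  1.02594827e-03
  8.28989674e-01 -3.27980379e-01]
mallet 0.89 [203.3, 141.7, 441.6, 390.3] 34483 [[0.4623, -0.1853], [0.5469, -0.2018], [0.5376, -0.3168], [0.4272, -0.2959]]
```

Now lower it to the counter by feel.

```bash
python3 -m pendant '{"delta_pos":[[0,0,0.006],[0,0,0.005],[0,0,0.002],[0,0,0],[0,0,0]],"roll":[0,0,0,0,0]}' | egrep "pos|force"
python3 -m pendant '{"delta_pos":[[0,0,0.001],[0,0,0.001],[0,0,0],[0,0,0]],"roll":[0,0,0,0]}' | egrep "pos|force"
```

```text
tool_pos: [0.4945, -0.2561, -0.0277]
force: [0.2, -0.6, -2.8]
grip_force: 30.0
tool_pos: [0.4943, -0.2561, -0.0299]
force: [-1.0, 0.6, -3.1]
grip_force: 30.0
```

```bash
python3 -m pendant '{"delta_pos":[[0,0,0.001],[0,0,0.001],[0,0,0],[0,0,0]],"roll":[0,0,0,0]}' | egrep "pos|force"
python3 -m pendant '{"delta_pos":[[0,0,0.001],[0,0,0.001],[0,0,0],[0,0,0]],"roll":[0,0,0,0]}' | egrep "pos|force"
```

```text
tool_pos: [0.4943, -0.256, -0.032]
force: [0.4, -0.4, -2.1]
grip_force: 30.0
tool_pos: [0.4945, -0.2561, -0.0338]
force: [-0.3, -0.1, -2.0]
grip_force: 30.0
```

```bash
python3 -m pendant '{"delta_pos":[[0,0,0.0007],[0,0,0],[0,0,0]],"roll":[0,0,0]}' | egrep "pos|force"
python3 -m pendant '{"delta_pos":[[0,0,0],[0,0,0],[0,0,0],[0,0,0],[0,0,0],[0,0,0],[0,0,0],[0,0,0]],"roll":[0,0,0,0,0,0,0,0]}' 0.65
python3 -m pendant '{"delta_pos":[[0,0,-0.01],[0,0,-0.02],[0,0,-0.03],[0,0,-0.03],[0,0,-0.03],[0,0,-0.03],[0,0,-0.03],[0,0,-0.02]],"roll":[0,0,0,0,0,0,0,0]}'
python3 -m pendant '{"delta_pos":[[-0.02,0,-0.02],[-0.02,0,0],[0,0,0],[0,0,0]],"roll":[0,0,0,0]}'
python3 b.py w12 mallet
python3 - <<'E'
from h import *
for n in("top","scene"):
    c=camera(n);im=cv2.cvtColor(c["image"],cv2.COLOR_RGB2BGR);cv2.imwrite(f"pics/{n}2.png",im)
a=cv2.imread("pics/scene2.png")[150:300,180:450];b=cv2.imread("pics/w12.png")
cv2.imwrite("pics/fin.png",np.vstack([cv2.resize(a,(540,300)),cv2.resize(b,(480,300)) if 0 else np.pad(cv2.resize(b,(480,300)),((0,0),(0,60),(0,0)))]))
E
```

```text
tool_pos: [0.4945, -0.2562, -0.0339]
force: [-2.2, 2.2, 5.9]
grip_force: 30.0
clock: 26.95
tool_pos: [0.4943, -0.2561, -0.0347]
ee_rot: [-0.0, 0.772, 0.635, -0.0]
force: [-0.1, -0.6, -0.3]
grip_width: 0.0572
grip_force: 0.0
clock: 27.62
tool_pos: [0.4956, -0.2568, 0.1699]
ee_rot: [0.002, 0.772, 0.635, 0.001]
force: [1.0, -0.2, 0.1]
grip_width: 0.0571
grip_force: 0.0
clock: 27.95
tool_pos: [0.4866, -0.2958, 0.1863]
ee_rot: [0.0, 0.773, 0.635, 0.0]
force: [-0.1, 0.2, -0.0]
grip_width: 0.0573
grip_force: 0.0
[ 0.48656149 -0.29579883  0.18632273] tool y deg -11.210036015595804 [-5.90193739e-01  7.59673769e-02  1.85361818e+00  3.48990123e-04
  1.21105560e+00 -3.94664370e-01]
mallet 0.88 [48.7, 141.5, 144.6, 305.6] 5207 [[0.1443, -0.3884], [0.2805, -0.2209], [0.3237, -0.2455], [0.1935, -0.4205]]
mallet 0.81 [277.6, 64.8, 364.9, 275.2] 7753 [[0.4682, -0.1937], [0.545, -0.2089], [0.5111, -0.4241], [0.4171, -0.4054]]
```

View pics/fin.png

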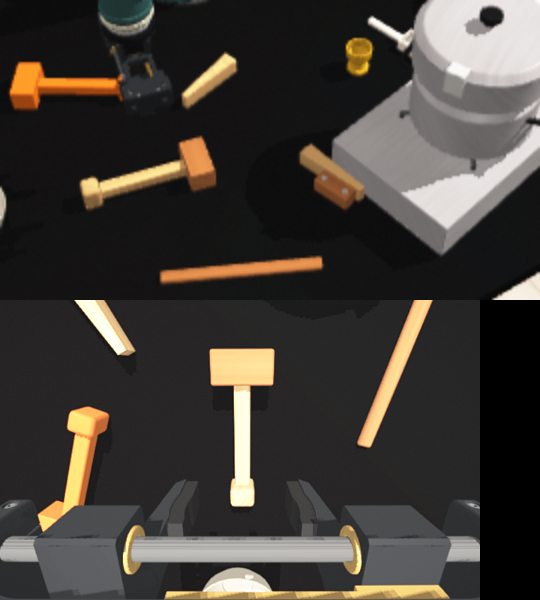

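The final picture shows the wedge deep in the gap along the hob (scene crop ~(330,172)) and the mallet flat on the counter, well away from it (~(150,170)). Everything else is in place, so I'm handing in.

```bash
python3 -c "
from station import sign_off
print(sign_off())"
```

```text
the job is handed in; nothing more can be done
None
```

The wedge is tapped in tight: it did not advance under a 12 N push. The mallet lies flat on the counter about 20 cm from it, the bystanders look undisturbed, and the job is handed in; the sign-off gave no verdict.

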